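# Roll down the wear strip on a swinging instrument cover

### The arm

A 6-joint arm with a two-finger parallel gripper is mounted at the origin on the work surface. World frame = base frame: x ahead of the robot, y to its left, z up, the work surface at z = 0. Lengths are in mm, angles in rad, forces in N, time in s.
With the tool pointing down it reaches from about 350 to 775 mm from the base axis. Payload 7.3 kg.
Tool frame: the origin (TCP) lies at the very end of the fingers, on their centre line; the grasp point (between the pads) lies robot.grasp_offset behind it (robot.grasp_offset is the distance from the TCP to the grasp point, in mm); z points along the fingers, y is the line along which they close (so a half turn about z gives the same grasp; the last joint's range is limited). The gripper opens to 92 mm and grips with 3 to 60 N. Pads are 19 mm wide; open, the fingers measure 130 mm over their backs; the gripper's body (75 mm by 190 mm) begins 47 mm behind the grasp point.
Start: joints at [-1.49, 0.342, 1.524, -0, 1.275, -0.146], TCP at [118.073, -511.57, 226.741] pointing down, gripper open.
Joint ranges: [-2.53, 2.53], [-0.77, 2.02], [0.04, 2.7], [-1, 4.14], [0.28, 2.66], [-3.11, 3.11]. Speed limits (rad/s): [2.57, 2.57, 3.14, 3.14, 3.14, 3.14].

### API

Orientations are given as a rotation vector (axis times angle).
In Python, from rig import robot, vision, finder gives the robot as it stands. The module is installed in compiled form; this text tells all that it offers.
- The arm moves only by the tool step_arm, never from a script. Its argument "targets" is text: rows parted by semicolons, each of 7 numbers parted by spaces: the opening, from 0 (shut) to 1 (fully open), then the shift along the world's x, y, z in m, then the turn, a rotation vector about the world's x, y, z in degrees. In form: gripper dx dy dz ax ay az; .... A call has 1 to 12 rows; each row is the pose to reach, as a shift and turn from the pose commanded when the call began; what a row does not reach only later rows make up. A row lasts 1/10 s, in which the tool goes at most 50 mm and 8.59 degrees, less where a joint would pass 70% of its speed; a pose out of reach is approached as far as the arm can. A call with a gripper value outside its range is refused whole. The fingers move at their own pace and stop on an object; "squeeze" is the grip in N (left out, the last holds). Time passes only in rows, so rows that repeat a pose let the fingers close. It gives the time, the measured TCP pose, the force, the opening and the grip force at its end, in the units of the state.
- robot.read_state(): the state, without advancing time (a new reading comes with each control period).
- vision.snapshot(name): name is "side" or "top" or "wrist"; returns a dict with "color" (400x640x3 uint8, blue, green, red), "fx", "fy", "cx", "cy" (pixels), "dist_coeffs" ([k1, k2, p1, p2, k3] as OpenCV has them; the pictures are not rectified), "xyz" and "orientation" of the camera in the world. Camera axes: x right, y down, z forward; pixel columns grow to the right and rows downward; lengths in mm; the calibration is good to about 2 mm. A picture is of the moment at which its call begins. There is no depth.
- robot.job_done(): hands the job in; it is judged then, once.
Trained networks look in the newest picture that a camera, given by its name, has taken for a name from the list of things; names that differ only in an ending like _2 or _b are one class to them, and where a whole thing is asked for, a point or a joint stands for the part that bears it (a point fixed in the world has none). Each returns a list of dicts, best first, with "conf" (0 to 1); they miss things now and then, are a little off and sometimes report something else, mostly with a low value. They report only what shows in the picture. A call takes as long as a camera call.
- finder.regions_of(camera, label): "mask" (400x640 bool, what is visible of it) and "bbox" ([left, top, width, height] in pixels, round what is visible of it).
- finder.pinpoint(camera, label): "position" ([column, row] in pixels: a listed point, or the origin of a listed thing).
The state is a dict: "time": time; "qpos": joint angles; "qvel": joint speeds; "effort": joint torques, N m; "tcp_pos": TCP position; "ee_rot": TCP orientation; "force": force on the tool from outside, world axes, zero at the start; "wrist_torque": the same for the moment, N m; "gripper_width": finger opening in mm; "grip_force": force on a finger pad.
Only numpy, scipy, OpenCV 4.12 (cv2) and the standard library are available. Lean on these libraries where they do the work, as an engineer would, in place of code of your own. Each camera call takes 0.05 s, during which the arm holds its last target. There are 200 camera calls.

### The job

Take the roller out of its rack and roll down the steel strip on the curved crown of the swinging instrument cover: set the wheel down at the left end (as the robot sees it) and roll in one pass to the right end, pressing with about 5 N all the way (3 to 7 N) while the cover tips under it, without lifting off between the ends. At the right end ease the pressure off so that the cover comes back level without being let swing, then finish with the roller held clear above everything and the cover hanging level and still. Let nothing but the wheel touch the cover or its stand, and leave the other things on the bench alone.

Things in the scene. Friction and masses are not known exactly. Their poses are not given: they have to be found in the camera images.
- yoke: Fixed trunnion stand: base plate 150 x 100 x 10 mm and two aluminium uprights, carrying the swinging yellow cover. Origin: centre of the underside, on the bench. Its y axis runs along the cover, +y to the robot's left; its x axis is the trunnion direction, away from the robot.
- trunnion (a point): Point on the horizontal trunnion (swing) axis, in the middle of the stand, 110 mm above the bench; same axes as the stand.
- cover (a joint): Swing about the trunnion, rad: 0 level, positive with the left (+y) end down; stops at +-0.37. Runs freely: nominal mass 8 kg, inertia 0.133 kg m2, gravity restoring moment 2.5 N m/rad (these three vary together by a hidden factor 0.6 to 1.6), damping 0.25 N m s/rad, period about 1.5 s. Let go while tipped, it swings for seconds.
- crown (a point): Middle of the top of the cover's curved crown, 50 mm above the trunnion axis; turns with the cover: y along the crown to the left end, z up out of it. A 44 mm wide steel strip runs along the crown from y = -0.15 to +0.15 m, with a small lip 10 mm high at either end. The ends of the pass are the strip beyond y = +0.09 and beyond y = -0.09 m; up to 0.12 is clear of the lips.
- arc_centre (a point): Centre of the strip's arc: the strip is convex upward with 500 mm radius along y, straight across x. This point lies 500 mm below point crown along its -z and turns with the cover. With the wheel on the strip, the wheel's centre is 518 mm from it. (The cover is yellow, 60 mm wide, with a dark round weight 64 mm across at either end and a dark bar below.)
- roller: Loose roller tool, 0.25 kg, 142 mm high, upright in the rack. Origin: bottom of the wheel; z up along the tool. From the bottom: black wheel 36 mm across, 22 mm wide, turning freely about the tool's x axis, so it rolls along the tool's y; fork and neck; round flange 60 mm across, z = 60 to 66 mm; square handle 24 x 24 mm (faces across x and y), z = 66 to 142 mm.
- wheel_centre (a point): Centre of the wheel, 18 mm above the roller's origin along its axis.
- grip (a point): Where to grip the roller's handle, on its axis, 92 mm above its origin, 26 mm above the flange's top; same axes as the roller.
- rack: Fixed roller rack, a black plate 100 x 100 mm on four legs, plate top 110 mm above the bench, with a 44 mm hole through which wheel and neck hang; the roller's flange lies on the plate. Lift the roller straight up by 70 mm to clear it. Origin: centre of the underside.
- keypad: Bystander: grey desk instrument 130 x 100 mm, 46 mm high, with keys. Origin: centre of the underside.
- bottle: Bystander: white bottle 56 mm across, 110 mm high. Origin: centre of the underside.
- lens_ring: Bystander: aluminium lens ring 90 mm across, 22 mm high, lying flat. Origin: centre of the underside.

How it is judged (in metres and radians):
On the way, in this order (a step that is already met when the one before it is completed fails the run):
1. roller set down at the left (+y) end of the crown, pressing with 3 to 7 N (contact force between roller and yoke between 3 and 7 N and y of wheel_centre in the frame of crown above 0.09 m), for 0.3 s.
2. rolling through the left part of the crown with 3 to 7 N (contact force between roller and yoke between 3 and 7 N and y of wheel_centre in the frame of crown between 0.05 and 0.08 m), for 0.3 s.
3. rolling through the left of the middle of the crown with 3 to 7 N (contact force between roller and yoke between 3 and 7 N and y of wheel_centre in the frame of crown between 0.015 and 0.045 m), for 0.3 s.
4. rolling through the middle of the crown with 3 to 7 N (contact force between roller and yoke between 3 and 7 N and y of wheel_centre in the frame of crown between -0.015 and 0.015 m), for 0.3 s.
5. rolling through the right of the middle of the crown with 3 to 7 N (contact force between roller and yoke between 3 and 7 N and y of wheel_centre in the frame of crown between -0.045 and -0.015 m), for 0.3 s.
6. rolling through the right part of the crown with 3 to 7 N (contact force between roller and yoke between 3 and 7 N and y of wheel_centre in the frame of crown between -0.08 and -0.05 m), for 0.3 s.
7. roller at the right (-y) end of the crown, still pressing with 3 to 7 N (contact force between roller and yoke between 3 and 7 N and y of wheel_centre in the frame of crown below -0.09 m), for 0.5 s.
At the end, for the whole second after the job is handed in: The roller is held upright (within 0.3 rad) in the fingers with the wheel's centre more than 210 mm above the bench, touching nothing else, and the cover hangs level within 0.06 rad and moves slower than 0.15 rad/s (height (world z) of wheel_centre above 0.21 m and angle between roller's own z axis and vertical below 0.3 rad and contact force between the fingers and roller above 1 N and contact force between roller and yoke below 0.1 N and contact force between roller and rack below 0.1 N and value of joint cover between -0.06 and 0.06 rad and velocity of joint cover between -0.15 and 0.15 rad/s); the arm keeps its last pose, push and grip.
It fails at once if roller pressed on the cover with more than 10 N (contact force between roller and yoke above 10 N).
It fails at once if contact lost (under 1 N) close over the strip between the ends of the pass (y of wheel_centre in the frame of crown between -0.07 and 0.07 m and distance between wheel_centre and arc_centre below 0.535 m and contact force between roller and yoke below 1 N).
It fails at once if cover let swing faster than 0.6 rad/s or driven onto its stops (velocity of joint cover above 0.6 rad/s or velocity of joint cover below -0.6 rad/s or value of joint cover above 0.365 rad or value of joint cover below -0.365 rad).
It fails at once if cover or stand touched by the hand or arm (contact force between any of the fingers, the arm and yoke above 1 N).
It fails at once if a bystander moved by more than 30 mm (distance of any of keypad, bottle, lens_ring from where it was at the start of the episode above 0.03 m).
It also fails if it takes over 72 s, if anything falls off the work surface, if the arm or the gripper's body presses on something with over 40 N, if the wrist force passes 120 N, or if a joint passes its speed limit or range.

## Working session

There is one attempt and no reset: what is moved stays moved. The work goes in short steps, Python scripts to look and compute and a tool call to move; the robot and the scene stay as the last step left them, time stands still between calls to the robot, and variables do not carry over. Pictures are saved under pics/ and viewed, at most 10 in all, crops included, and the job is handed in when it is done.

Besides the shell and the picture viewer there is one more tool, called after "Request:" as name(argument=value, ...), one argument or row to a line, values as JSON. step_arm: Moves the arm, as the interface text tells. Its arguments: {"type":"object","properties":{"targets":{"type":"string"},"squeeze":{"type":"number"}},"required":["targets"]}

```bash
mkdir -p pics; cat > h.py <<'E'
import numpy as np, cv2
from scipy.spatial.transform import Rotation as R
from rig import robot, vision, finder
def cam(s):
    K=np.array([[s['fx'],0,s['cx']],[0,s['fy'],s['cy']],[0,0,1.]])
    o=np.array(s['orientation'],float)
    M=R.from_rotvec(o).as_matrix() if o.size==3 else (o if o.shape==(3,3) else None)
    return K,np.array(s['dist_coeffs'],float),M,np.array(s['xyz'],float)
def ray(s,p):
    K,d,M,t=cam(s)
    u=cv2.undistortPoints(np.array([[p]],float),K,d)[0,0]
    v=M@np.array([u[0],u[1],1.]); return t,v/np.linalg.norm(v)
def atz(s,p,z):
    t,v=ray(s,p); return t+v*(z-t[2])/v[2]
def tri(rs):
    A=0;b=0
    for t,v in rs:
        P=np.eye(3)-np.outer(v,v);A=A+P;b=b+P@t
    x=np.linalg.solve(A,b); return x,[round(float(np.linalg.norm((np.eye(3)-np.outer(v,v))@(x-t))),1) for t,v in rs]
def proj(s,X):
    K,d,M,t=cam(s); return cv2.projectPoints(((np.atleast_2d(X)-t)@M),np.zeros(3),np.zeros(3),K,d)[0][:,0]
E
python3 - <<'E'
from h import *
np.set_printoptions(precision=1,suppress=True)
st=robot.read_state(); print(st, robot.grasp_offset)
S={}
for c in ('side','top'):
    s=S[c]=vision.snapshot(c); cv2.imwrite(f'pics/{c}0.png',s['color']); print(c,s['xyz'],s['orientation'],s['fx'])
    for l in ('yoke','trunnion','crown','arc_centre','roller','wheel_centre','grip','rack','keypad','bottle','lens_ring'):
        print(c,l,[(np.round(q['position'],1),round(q['conf'],2)) for q in finder.pinpoint(c,l)[:2]])
E
```

```text
{'time': 0.0, 'qpos': array([-1.5,  0.3,  1.5, -0. ,  1.3, -0.1]), 'qvel': array([ 0.,  0.,  0., -0.,  0., -0.]), 'effort': array([  0. , -43.1, -24.4,   0.1,   0.1,  -0. ]), 'tcp_pos': array([ 118.1, -511.1,  226. ]), 'ee_rot': array([-3.1, -0.4, -0. ]), 'force': array([-0.8,  0.6, -0. ]), 'wrist_torque': array([-0., -0., -0.]), 'grip_force': 0.0, 'gripper_width': 91.85562407635828} 18.8
side [549.1 973.7 823.5] [ 0.   2.9 -1.3] 428.6299130015416
side yoke [(array([322.1, 163.1]), 0.83), (array([353.9, 118.3]), 0.46)]
side trunnion [(array([324.4, 139.4]), 0.91), (array([369. , 255.4]), 0.61)]
side crown [(array([319.9, 125.5]), 0.62)]
side arc_centre []
side roller [(array([371.3, 253.2]), 0.66), (array([320.9, 165.8]), 0.57)]
side wheel_centre []
side grip [(array([369.4, 227.3]), 0.8)]
side rack [(array([368.1, 266. ]), 0.61)]
side keypad [(array([356.6, 118.4]), 0.66)]
side bottle [(array([266.9, 233.3]), 0.83), (array([369.2, 256.8]), 0.69)]
side lens_ring [(array([270.5, 133.4]), 0.88), (array([365.2, 269.2]), 0.45)]
top [ 383.1  -10.  1066.3] [-2.2  2.1 -0.2] 435.2583987201587
top yoke [(array([331.7, 206.1]), 0.73)]
top trunnion [(array([335.5, 195.3]), 0.72)]
top crown [(array([334.5, 191.6]), 0.77), (array([449.9, 252.2]), 0.7)]
top arc_centre []
top roller [(array([172.3, 238.9]), 0.83)]
top wheel_centre []
top grip [(array([162.8, 236.9]), 0.59)]
top rack [(array([176.6, 243.4]), 0.62)]
top keypad [(array([447.9, 251.2]), 0.71), (array([161.1, 235.3]), 0.31)]
top bottle [(array([229.5, 145.5]), 0.7)]
top lens_ring [(array([410.6, 138.7]), 0.73)]
```

View pics/side0.png

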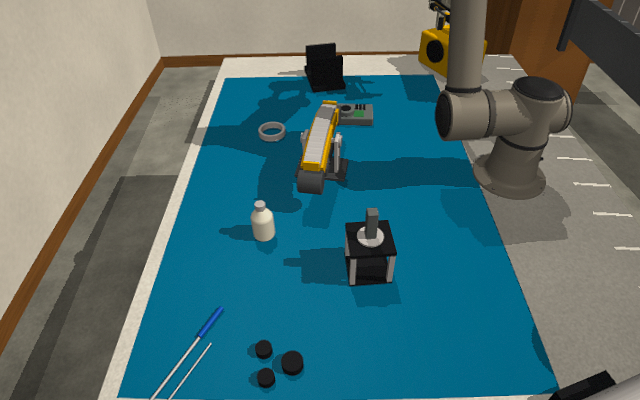

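View pics/top0.png

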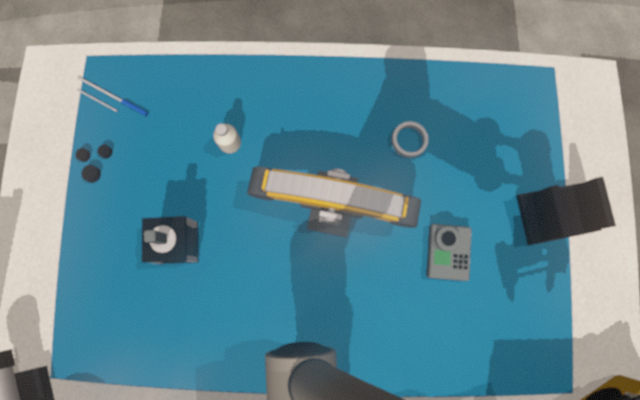

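```bash
python3 - <<'E'
from h import *
np.set_printoptions(precision=1,suppress=True)
S={c:vision.snapshot(c) for c in ('side','top')}
def best(c,l): return finder.pinpoint(c,l)[0]['position']
for l,z in (('yoke',0),('trunnion',110),('crown',160),('grip',196),('rack',0),('roller',104),('keypad',0),('bottle',0),('lens_ring',0)):
    a={}
    for c in S:
        S[c]=vision.snapshot(c); q=finder.pinpoint(c,l)
        if q: a[c]=q[0]['position']
    print(l,[(c,atz(S[c],p,z)) for c,p in a.items()], tri([ray(S[c],p) for c,p in a.items()]) if len(a)==2 else '')
# yoke orientation: yellow cover mask in top
hsv=cv2.cvtColor(S['top']['color'],cv2.COLOR_BGR2HSV)
for c,l in (('top','yoke'),('top','cover'),('top','rack'),('top','keypad')):
    vision.snapshot(c); q=finder.regions_of(c,l)
    if q:
        m=q[0]['mask'].astype(np.uint8); print(l,q[0]['conf'],q[0]['bbox'],cv2.minAreaRect(cv2.findNonZero(m)))
E
```

```text
yoke [('side', array([563.6, -47. ,   0. ])), ('top', array([562.5, -40.1,   0. ]))] (array([562.6, -40. ,   5.4]), [1.0, 1.0])
trunnion [('side', array([556.5, -42.3, 110. ])), ('top', array([567.5, -41.4, 110. ]))] (array([561.6, -40.6, 112.7]), [5.3, 5.3])
crown [('side', array([563.3, -54.3, 160. ])), ('top', array([557.3, -43.6, 160. ]))] (array([559.7, -43.7, 165.9]), [3.5, 3.5])
grip [('side', array([463. , 385.4, 196. ])), ('top', array([449.5, 314.1, 196. ]))] (array([454.6, 334.3, 141.3]), [0.9, 0.9])
rack [('side', array([451.9, 340.9,   0. ])), ('top', array([450.3, 334.2,   0. ]))] (array([450.9, 336.2,  -6.2]), [0.2, 0.2])
roller [('side', array([459., 380., 104.])), ('top', array([ 697.9, -208.8,  104. ]))] (array([ 593.4, -123.9, -247.5]), [252.1, 252.1])
keypad [('side', array([ 437.9, -302.5,    0. ])), ('top', array([ 449.8, -332.9,    0. ]))] (array([ 443. , -337.7,  -21. ]), [8.2, 8.2])
bottle [('side', array([700.6, 232.5,   0. ])), ('top', array([706.5, 224.8,   0. ]))] (array([704.9, 226.2,  -5.7]), [3.2, 3.2])
lens_ring [('side', array([ 735.3, -224.4,    0. ])), ('top', array([ 734.8, -234.5,    0. ]))] (array([ 737.3, -236.2,   -8. ]), [0.1, 0.1])
yoke 0.89 [245.6, 168.9, 175.4, 71.1] ((333.37646484375, 201.30587768554688), (174.62904357910156, 66.38072204589844), 12.52880573272705)
cover 0.58 [247.6, 165.1, 173.4, 62.7] ((334.4964294433594, 195.51687622070312), (174.35693359375, 36.139732360839844), 11.956583023071289)
rack 0.55 [142.4, 217.8, 57.6, 44.9] ((169.5, 240.0), (46.0, 57.0), 90.0)
keypad 0.93 [429.6, 224.2, 40.2, 55.6] ((448.6500244140625, 251.9499969482422), (43.21940994262695, 54.552764892578125), 3.3664608001708984)
```

The side view shows the roller upright in its rack at about (370,250), with the cover at (320,150). In the top view the cover runs from (255,180) to (415,208) and the roller's handle is at (155,237). I measure grip z = 141, and it should be 142 (50 + 92), so that agrees. Next I'll look from above with the wrist camera.

Request:
step_arm(
  targets="1 0.36 0.44 0.2 0 0 0;1 0.36 0.44 0.2 0 0 0;1 0.36 0.44 0.2 0 0 0;1 0.36 0.44 0.2 0 0 0;1 0.36 0.44 0.2 0 0 0;1 0.36 0.44 0.2 0 0 0;1 0.36 0.44 0.2 0 0 0;1 0.36 0.44 0.2 0 0 0;1 0.36 0.44 0.2 0 0 0;1 0.36 0.44 0.2 0 0 0;1 0.36 0.44 0.2 0 0 0;1 0.36 0.44 0.2 0 0 0",
)

```text
time: 4.7
tcp_pos: [477.3, -71.6, 426.8]
ee_rot: [3.121, 0.356, 0.001]
force: [0.5, -1.3, 0.2]
gripper_width: 92.3
grip_force: 0.0
```

```bash
python3 - <<'E'
from h import *
np.set_printoptions(precision=2,suppress=True)
st=robot.read_state(); print(st['tcp_pos'],R.from_rotvec(st['ee_rot']).as_matrix(),st['qpos'])
s=vision.snapshot('wrist'); cv2.imwrite('pics/w1.png',s['color']); print(s['xyz'],cam(s)[2])
for l in ('trunnion','crown','yoke'):print(l,[(q['position'],q['conf']) for q in finder.pinpoint('wrist',l)])
E
```

```text
[477.29 -71.62 426.8 ] [[ 0.97  0.23  0.  ]
 [ 0.23 -0.97 -0.  ]
 [ 0.    0.   -1.  ]] [-0.31  0.19  1.2  -0.    1.76  1.04]
[558.89 -52.11 587.02] [[ 0.22 -0.93 -0.3 ]
 [-0.97 -0.21 -0.07]
 [ 0.    0.31 -0.95]]
trunnion [([311.3, 99.1], 0.85)]
crown [([309.5, 103.4], 0.75), ([96.5, 117.6], 0.29)]
yoke [([314.9, 102.2], 0.71)]
```

View pics/w1.png

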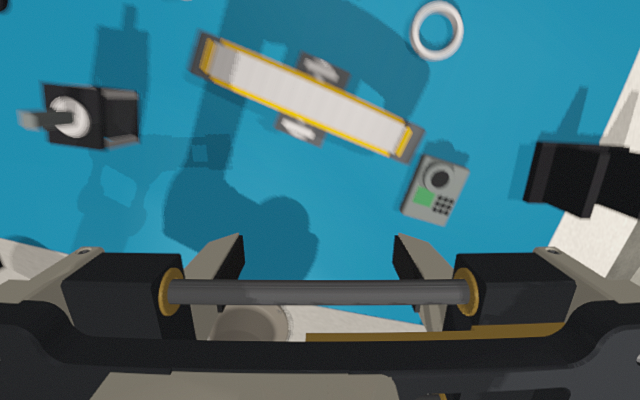

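```bash
cat > fit.py <<'E'
from h import *
from scipy.optimize import minimize
np.set_printoptions(precision=3,suppress=True)
D=[]
for c in ('top','side','wrist'):
    s=vision.snapshot(c); r=finder.regions_of(c,'cover'); 
    m=r[0]['mask'].astype(np.uint8); m=cv2.morphologyEx(m,cv2.MORPH_CLOSE,np.ones((9,9)))
    hsv=cv2.cvtColor(s['color'],cv2.COLOR_BGR2HSV)
    w=((hsv[...,1]<70)&(hsv[...,2]>110)&(m>0)).astype(np.uint8)
    w=cv2.morphologyEx(w,cv2.MORPH_OPEN,np.ones((3,3)))
    n,lab,stt,_=cv2.connectedComponentsWithStats(w); k=1+np.argmax(stt[1:,4]); w=(lab==k).astype(np.uint8)
    w=cv2.morphologyEx(w,cv2.MORPH_CLOSE,np.ones((5,5)))
    print(c,r[0]['conf'],w.sum()); D.append((c,s,cv2.GaussianBlur(w.astype(np.float32),(5,5),0)))
def strip(p,L=150):
    x,y,a,th=p; yy=np.r_[np.linspace(-L,L,15)]
    pts=[(sx,v,np.sqrt(500**2-v*v)-450) for sx,seq in ((-22,yy),(22,yy[::-1])) for v in seq]
    P=np.array(pts)@R.from_euler('x',th).as_matrix().T   # +th about x lifts +y end
    P=P@R.from_euler('z',a).as_matrix().T
    return P+[x,y,110]
def cost(p,full=False):
    out=[]
    for c,s,w in D:
        m=np.zeros(w.shape,np.float32); cv2.fillPoly(m,[np.round(proj(s,strip(p))*16).astype(np.int32)],1,cv2.LINE_AA,4)
        m=cv2.GaussianBlur(m,(5,5),0); out.append(np.abs(m-w).sum()/w.sum())
    return out if full else sum(out)
b=minimize(cost,[562,-42,-.1,0],method='Nelder-Mead',options=dict(initial_simplex=np.array([[562,-42,-.1,0],[570,-42,-.1,0],[562,-34,-.1,0],[562,-42,0,0],[562,-42,-.1,.05]]),xatol=1e-3,fatol=1e-4))
print(b.x,b.fun,cost(b.x,True))
E
python3 fit.py; python3 - <<'E'
from h import *
np.set_printoptions(precision=2,suppress=True)
s=vision.snapshot('wrist')
for l in ('grip','roller','rack'):print(l,[(q['position'],q['conf'],atz(s,q['position'],z)) for q in finder.pinpoint('wrist',l)[:1] for z in [dict(grip=142,roller=50,rack=0)[l]]])
c=s['color'][50:170,0:160]; cv2.imwrite('pics/w1c.png',cv2.resize(c,None,fx=5,fy=5,interpolation=cv2.INTER_CUBIC))
E
```

```text
top 0.97 698
side 0.74 272
wrist 0.62 6578
[566.287 -14.847   0.032   0.605] 4.31328821182251 [np.float32(2.4813082), np.float32(1.1875), np.float32(0.64448017)]
grip [([55.9, 118.1], 0.9, array([452.99, 340.46, 142.  ]))]
roller [([97.7, 116.3], 0.9, array([451.25, 339.56,  50.  ]))]
rack [([117.9, 117.9], 0.78, array([446.79, 333.95,   0.  ]))]
```

View pics/w1c.png

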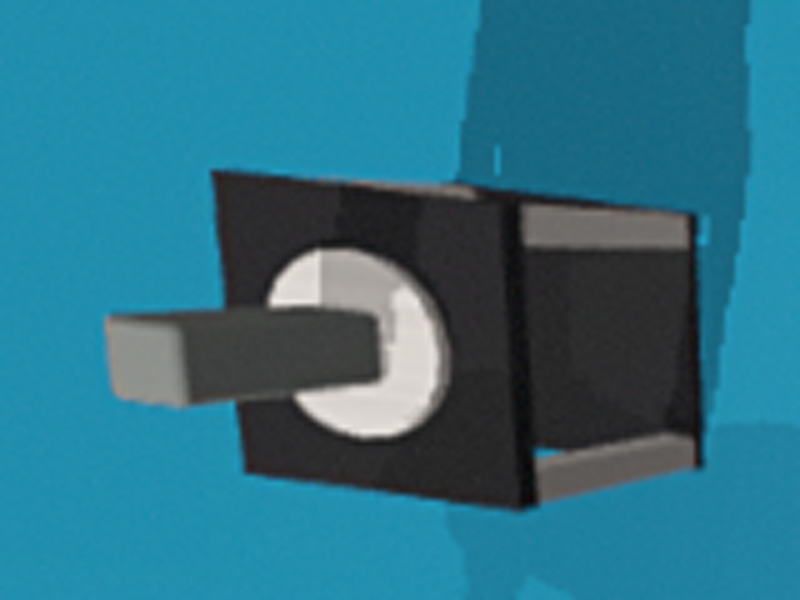

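The crop shows the handle's top square with corners at about (21,113), (36,114), (38,131) and (23,129) in the full picture. The handle is square with the rack plate.

```bash
python3 - <<'E'
from h import *
np.set_printoptions(precision=1,suppress=True)
s=vision.snapshot('wrist')
def rep(c,z):
    P=np.array([atz(s,(x/5-.4,y/5+50-.4),z) for x,y in c]); e=np.roll(P,-1,0)-P
    print(P.mean(0),np.linalg.norm(e[:,:2],axis=1),np.degrees(np.arctan2(e[:,1],e[:,0])))
rep([(105,315),(182,322),(188,405),(113,397)],192)
rep([(212,172),(505,205),(525,508),(247,472)],110)
for c,p in (('top',[(300,185),(330,188),(370,195),(390,199)]),('side',[(325,115),(318,140),(312,160)]),('wrist',[(215,60),(250,75),(310,98),(380,130)])):
    q=vision.snapshot(c);h=cv2.cvtColor(q['color'],cv2.COLOR_BGR2HSV)
    print(c,[tuple(map(int,h[y,x])) for x,y in p]); r=finder.regions_of(c,'cover'); print([(a['bbox'],a['conf']) for a in r])
E
```

```text
[451.8 337.9 192. ] [23.9 23.2 23.5 22.9] [ -83.7 -178.5   95.8    2.4]
[451.6 338.  110. ] [101.5  98.7 101.   98.5] [ -85.  -175.2   94.9    5.1]
top [(13, 17, 135), (17, 42, 115), (17, 36, 140), (16, 36, 147)]
[([247.6, 166.4, 168.7, 62.1], 0.85)]
side [(21, 18, 180), (19, 19, 189), (0, 9, 135)]
[([296.4, 100.0, 44.7, 98.3], 0.91)]
wrist [(10, 10, 161), (17, 11, 208), (13, 11, 217), (17, 11, 214)]
[([189.0, 33.3, 235.7, 131.9], 0.59)]
```

```bash
sed -i "s/for c in ('top','side','wrist')/for c in ('wrist',)/; s/<70)&(hsv\[...,2\]>110)/<60)\&(hsv[...,2]>150)/; s/x,y,a,th=p/x,y,a=p;th=0/" fit.py
sed -i "s/^b=minimize.*/b=minimize(cost,[562,-42,-.1],method='Nelder-Mead',options=dict(initial_simplex=np.array([[562,-42,-.1],[572,-42,-.1],[562,-32,-.1],[562,-42,0.02]]),xatol=1e-3,fatol=1e-4))/" fit.py
cat >> fit.py <<'E'
for c,s,w in D:
    v=s['color'].copy(); cs,_=cv2.findContours((w>.5).astype(np.uint8),0,1); cv2.drawContours(v,cs,-1,(0,0,255),1)
    cv2.polylines(v,[np.round(proj(s,strip(b.x))).astype(np.int32)],True,(0,255,0)); v=v[20:180,180:440]
    cv2.imwrite('pics/fit.png',cv2.resize(v,None,fx=3,fy=3,interpolation=cv2.INTER_NEAREST))
t=vision.snapshot('top'); v=t['color'].copy()
cv2.polylines(v,[np.round(proj(t,strip(b.x))).astype(np.int32)],True,(0,255,0)); v=cv2.resize(v[150:240,240:430],None,fx=3,fy=3)
a=cv2.imread('pics/fit.png'); z=np.zeros((480+270,780,3),np.uint8); z[:480]=a; z[480:,:570]=v; cv2.imwrite('pics/fit.png',cv2.resize(z,None,fx=.8,fy=.8))
E
python3 fit.py
```

```text
wrist 0.96 6471
[559.598 -41.672  -0.171] 0.016994088888168335 [np.float32(0.016994089)]
```

View pics/fit.png

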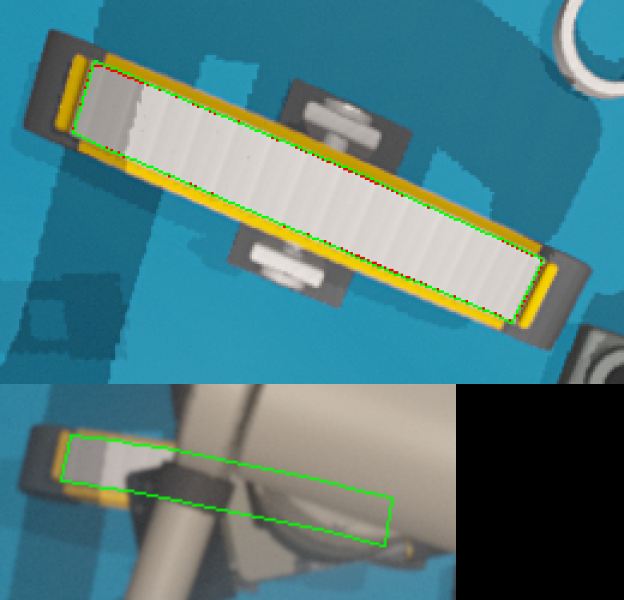

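Request:
step_arm(
  targets="1 -0.03 0.40 -0.14 0 0 8;1 -0.03 0.40 -0.14 0 0 16;1 -0.03 0.40 -0.14 0 0 18.5;1 -0.03 0.40 -0.14 0 0 18.5;1 -0.03 0.40 -0.14 0 0 18.5;1 -0.03 0.40 -0.14 0 0 18.5;1 -0.03 0.40 -0.14 0 0 18.5;1 -0.03 0.40 -0.14 0 0 18.5;1 -0.03 0.40 -0.14 0 0 18.5;1 -0.03 0.40 -0.14 0 0 18.5;1 -0.03 0.40 -0.14 0 0 18.5",
)

```text
time: 7.0
tcp_pos: [446.3, 326.6, 285.6]
ee_rot: [3.022, 0.854, -0.001]
force: [-0.0, -0.2, 0.7]
gripper_width: 92.0
grip_force: 0.0
```

The fit is tight: green and red outlines coincide, putting the trunnion at (559.6, -41.7) and the yaw at -0.171. I turned the hand the wrong way for the handle, so I'll turn it back and look again above the rack.

Request:
step_arm(
  targets="1 0.004 0.0095 -0.06 0 0 -8;1 0.004 0.0095 -0.06 0 0 -16;1 0.004 0.0095 -0.06 0 0 -24;1 0.004 0.0095 -0.06 0 0 -26.5;1 0.004 0.0095 -0.06 0 0 -26.5;1 0.004 0.0095 -0.06 0 0 -26.5;1 0.004 0.0095 -0.06 0 0 -26.5",
)

```text
time: 7.7
tcp_pos: [450.8, 335.4, 226.4]
ee_rot: [-3.138, -0.137, -0.001]
force: [-0.1, -0.4, -0.4]
gripper_width: 91.9
grip_force: 0.0
```

```bash
python3 - <<'E'
from h import *
np.set_printoptions(precision=3,suppress=True)
st=robot.read_state(); print(st['tcp_pos'],st['ee_rot'],st['force'])
s=vision.snapshot('wrist')
for l,z in (('grip',142),('roller',50)):print(l,[(q['position'],q['conf'],atz(s,q['position'],z)) for q in finder.pinpoint('wrist',l)[:1]])
# gripper-body offset of camera, image
cv2.imwrite('pics/w2.png',s['color']); print(s['xyz'], proj(s,[[452,338,192],[452,338,116]]))
E
```

```text
[450.84  335.445 226.376] [-3.138 -0.137 -0.001] [-0.149 -0.37  -0.39 ]
grip [([314.7, 200.8], 0.65, array([451.983, 339.185, 142.   ]))]
roller [([315.0, 176.5], 0.77, array([451.733, 339.879,  50.   ]))]
[534.293 343.195 386.64 ] [[315.522 222.719]
 [316.212 192.437]]
```

View pics/w2.png

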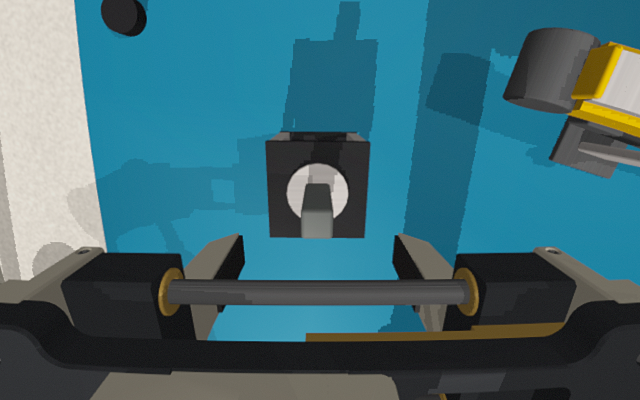

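The roller's handle is at (317,220) and its flange at (318,194), centred between the fingers at column 319 and square to them. I'll descend and grip.

Request:
step_arm(
  targets="1 0 0 -0.04 0 0 0;1 0 0 -0.07 0 0 0;1 0 0 -0.097 0 0 0;1 0 0 -0.097 0 0 0;1 0 0 -0.097 0 0 0;0 0 0 -0.097 0 0 0;0 0 0 -0.097 0 0 0;0 0 0 -0.097 0 0 0;0 0 0 -0.097 0 0 0;0 0 0 -0.097 0 0 0;0 0 0 -0.097 0 0 0;0 0 0 -0.097 0 0 0",
  squeeze=50,
)

```text
time: 9.05
tcp_pos: [450.5, 336.0, 128.9]
ee_rot: [3.138, 0.137, -0.0]
force: [-0.4, -1.0, -0.2]
gripper_width: 40.6
grip_force: 0.0
```

Request:
step_arm(
  targets="0 0 0 0 0 0 0;0 0 0 0 0 0 0;0 0 0 0 0 0 0;0 0 0 0 0 0 0;0 0 0 0 0 0 0;0 0 0 0 0 0 0;0 0 0 0 0 0 0",
)

```text
time: 9.75
tcp_pos: [450.5, 336.1, 128.8]
ee_rot: [3.139, 0.137, -0.0]
force: [0.2, 0.7, -0.7]
gripper_width: 23.4
grip_force: 50.0
```

Request:
step_arm(
  targets="0 0 0 -0.001 0 0 0;0 0 0 -0.001 0 0 0;0 0 0 -0.001 0 0 0;0 0 0 -0.001 0 0 0",
)

```text
time: 10.15
tcp_pos: [450.5, 336.0, 128.8]
ee_rot: [-3.138, -0.137, -0.001]
force: [-2.0, -1.0, 6.7]
gripper_width: 23.8
grip_force: 50.0
```

Pressing 1 mm gives about 7 N, so the arm is compliant enough to use for force control. Next I lift the roller and turn it to the cover's yaw.

Request:
step_arm(
  targets="0 0 0 0.03 0 0 0;0 0 0 0.06 0 0 0;0 0 0 0.1 0 0 0;0 0 0 0.14 0 0 0;0 0 0 0.16 0 0 -7;0 0 0 0.16 0 0 -14.8;0 0 0 0.16 0 0 -14.8;0 0 0 0.16 0 0 -14.8;0 0 0 0.16 0 0 -14.8",
)

```text
time: 11.05
tcp_pos: [450.2, 335.8, 286.8]
ee_rot: [3.129, -0.264, -0.003]
force: [-0.3, -0.2, -2.1]
gripper_width: 23.6
grip_force: 50.0
```

```bash
python3 - <<'E'
from h import *
np.set_printoptions(precision=3,suppress=True)
for i in range(4):
    s=vision.snapshot('side'); st=robot.read_state(); print(st['tcp_pos'],st['ee_rot'],st['force'],st['wrist_torque'])
a=[]
for c in ('side','top'):
    s=vision.snapshot(c)
    for l in ('wheel_centre','roller'): print(c,l,[(q['position'],q['conf']) for q in finder.pinpoint(c,l)[:1]])
    print(proj(s,[[450.5,336,289-60.8],[450.5,336,289-78.8]]))
    if c=='side': cv2.imwrite('pics/s2.png',cv2.resize(s['color'][130:290,290:450],None,fx=3.7,fy=3.7,interpolation=cv2.INTER_CUBIC))
E
```

```text
[450.239 335.819 287.006] [ 3.129 -0.265 -0.002] [ 0.116 -0.663 -2.674] [ 0.09   0.029 -0.008]
[450.297 335.838 287.136] [ 3.129 -0.266 -0.002] [-0.634  0.966 -2.247] [ 0.091 -0.001 -0.034]
[450.355 335.887 287.282] [ 3.13  -0.267 -0.002] [ 0.084 -0.02  -1.594] [-0.004 -0.021 -0.015]
[450.398 335.947 287.426] [ 3.13  -0.267 -0.001] [-0.714 -0.632 -2.392] [0.024 0.034 0.003]
side wheel_centre [([376.7, 198.4], 0.74)]
side roller [([374.3, 204.8], 0.63)]
[[374.447 197.926]
 [373.866 204.314]]
top wheel_centre []
top roller [([147.0, 232.1], 0.61)]
[[142.443 234.526]
 [145.927 235.374]]
```

View pics/s2.png

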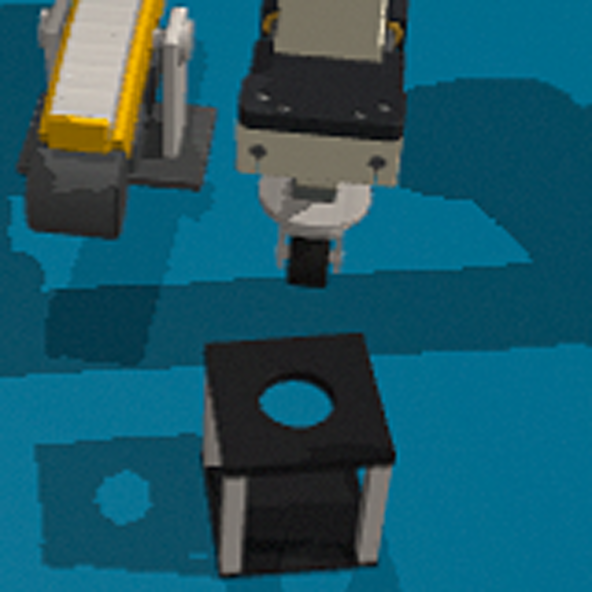

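The wheel is at about (373,200) in the full side view. It is seen edge-on with the fork beside it, so it rolls along y. Its position agrees with the grasp estimate, so I move above the left end.

Request:
step_arm(
  targets="0 0.024 -0.05 0 0 0 0;0 0.048 -0.1 0 0 0 0;0 0.072 -0.15 0 0 0 0;0 0.096 -0.2 0 0 0 0;0 0.115 -0.24 -0.01 0 0 0;0 0.128 -0.268 -0.03 0 0 0;0 0.128 -0.268 -0.048 0 0 0;0 0.128 -0.268 -0.048 0 0 0;0 0.128 -0.268 -0.048 0 0 0;0 0.128 -0.268 -0.048 0 0 0",
)

```text
time: 12.55
tcp_pos: [578.8, 69.1, 241.4]
ee_rot: [-3.13, 0.266, -0.004]
force: [0.1, -0.2, -1.7]
gripper_width: 23.8
grip_force: 50.0
```

```bash
cat > m.py <<'E'
from h import *
import sys
np.set_printoptions(precision=2,suppress=True)
T=np.array([559.6,-41.7,110]); e=np.array([.170,.985,0])
n=int(sys.argv[1]) if len(sys.argv)>1 else 4
F=[];P=[]
for i in range(n):
    vision.snapshot('wrist'); st=robot.read_state(); F.append(st['force']); P.append(st['tcp_pos'])
F=np.array(F)+[0,0,2.4];P=np.array(P); f=F.mean(0)
w=P[-1]-[0,0,60.8]-T; u=w@e; h=w[2]
# theta from |w - C(theta)|=518, C=450*(-sin th... ) : wheel in cover frame
from scipy.optimize import brentq
r=np.hypot(u,h); c=(518**2-450**2-r*r)/(900*r)
b=np.arctan2(u,h)
al=np.arccos(np.clip(c,-1,1)); ths=[b-al,b+al]
print('t',st['time'],'tcp',P[-1],'yaw',st['ee_rot'],'dP',P[-1]-P[0])
print('u %.1f h %.1f cross %.1f'%(u,h,w@[.985,-.17,0]),'Fn %.2f'%np.hypot(f@e,f[2]),'f',f,'fu %.2f'%(f@e))
for t in ths: print('th %.3f yc %.1f'%(t,u*np.cos(t)-h*np.sin(t)))
print('ride height over th=0: %.1f'%(np.hypot(u,h+450)-518), 'qv',np.abs(st['qvel']).max())
E
python3 m.py
```

```text
t 12.75 tcp [578.61  68.82 240.87] yaw [-3.13  0.27 -0.  ] dP [-0.21 -0.31 -0.56]
u 112.1 h 70.1 cross -0.1 Fn 0.27 f [0.46 0.18 0.06] fu 0.26
th -0.140 yc 120.8
th 2.164 yc -120.8
ride height over th=0: 14.0 qv 0.00609593632206385
```

Request:
step_arm(
  targets="0 0 0 -0.005 0 0 0;0 0 0 -0.009 0 0 0;0 0 0 -0.010 0 0 0;0 0 0 -0.011 0 0 0;0 0 0 -0.012 0 0 0;0 0 0 -0.013 0 0 0;0 0 0 -0.014 0 0 0;0 0 0 -0.015 0 0 0;0 0 0 -0.016 0 0 0;0 0 0 -0.017 0 0 0;0 0 0 -0.018 0 0 0;0 0 0 -0.019 0 0 0",
)

```text
time: 13.95
tcp_pos: [578.6, 68.0, 220.9]
ee_rot: [-3.13, 0.269, -0.0]
force: [-0.7, 0.8, -2.3]
gripper_width: 23.6
grip_force: 50.0
```

```bash
python3 m.py 4
```

```text
t 14.15 tcp [578.4   67.96 220.73] yaw [ 3.13 -0.27 -0.  ] dP [-0.08 -0.02  0.08]
u 111.2 h 49.9 cross -0.1 Fn 0.67 f [-0.29  0.6   0.4 ] fu 0.54
th 0.061 yc 108.0
th 2.237 yc -108.0
ride height over th=0: -5.8 qv 0.004496737313565554
```

Request:
step_arm(
  targets="0 0 0 -0.001 0 0 0;0 0 0 -0.002 0 0 0;0 0 0 -0.003 0 0 0;0 0 0 -0.004 0 0 0;0 0 0 -0.005 0 0 0;0 0 0 -0.006 0 0 0;0 0 0 -0.007 0 0 0;0 0 0 -0.008 0 0 0",
)

```text
time: 14.95
tcp_pos: [578.5, 68.1, 212.9]
ee_rot: [-3.13, 0.268, -0.0]
force: [-0.4, 1.4, 1.0]
gripper_width: 23.6
grip_force: 50.0
```

```bash
python3 m.py 5
```

```text
t 15.2 tcp [578.48  67.98 212.91] yaw [ 3.13 -0.27 -0.  ] dP [ 0.07 -0.03  0.28]
u 111.2 h 42.1 cross -0.0 Fn 2.37 f [-1.09  0.91  2.26] fu 0.71
th 0.142 yc 104.2
th 2.276 yc -104.2
ride height over th=0: -13.5 qv 0.003680277696198351
```

The cover is soft: k is about 1.5 N m/rad (factor about 0.6). I'll press down to about 4.4 N, which should tip it to about 0.26 rad.

Request:
step_arm(
  targets="0 0 0 -0.001 0 0 0;0 0 0 -0.002 0 0 0;0 0 0 -0.003 0 0 0;0 0 0 -0.004 0 0 0;0 0 0 -0.005 0 0 0;0 0 0 -0.006 0 0 0;0 0 0 -0.007 0 0 0;0 0 0 -0.008 0 0 0;0 0 0 -0.009 0 0 0;0 0 0 -0.01 0 0 0;0 0 0 -0.011 0 0 0;0 0 0 -0.011 0 0 0",
)

```text
time: 16.4
tcp_pos: [578.5, 67.9, 201.6]
ee_rot: [3.13, -0.268, -0.0]
force: [-1.9, 2.7, 2.3]
gripper_width: 23.9
grip_force: 50.0
```

```bash
python3 m.py 6; cat > path.py <<'E'
# constant-force path: yc, theta, u, h  (N, k args)
import sys,numpy as np
N,k=float(sys.argv[1]),float(sys.argv[2]); p=None
for y in list(range(100,-111,-10)):
    ph=np.arcsin(y/518); th=N*.45*np.sin(ph)/k; z=518*np.cos(ph)-450
    u=y*np.cos(th)+z*np.sin(th); h=z*np.cos(th)-y*np.sin(th)
    print(y,'th %.3f u %.1f h %.2f'%(th,u,h), '' if p is None else 'dx %.1f dy %.1f dz %.2f'%((u-p[0])*.17,(u-p[0])*.985,h-p[1])); p=(u,h)
E
python3 path.py 4.5 1.5
```

```text
t 16.7 tcp [578.51  67.99 201.93] yaw [ 3.13 -0.27  0.  ] dP [0.03 0.07 0.2 ]
u 111.3 h 31.1 cross -0.0 Fn 5.93 f [-1.32  2.6   5.45] fu 2.33
th 0.256 yc 99.7
th 2.340 yc -99.7
ride height over th=0: -24.2 qv 0.0017552538534464793
100 th 0.261 u 111.6 h 30.52 
90 th 0.235 u 101.5 h 37.56 dx -1.7 dy -10.0 dz 7.04
80 th 0.208 u 91.1 h 43.89 dx -1.8 dy -10.3 dz 6.33
70 th 0.182 u 80.3 h 49.50 dx -1.8 dy -10.6 dz 5.61
60 th 0.156 u 69.3 h 54.38 dx -1.9 dy -10.8 dz 4.88
50 th 0.130 u 58.1 h 58.53 dx -1.9 dy -11.0 dz 4.15
40 th 0.104 u 46.7 h 61.93 dx -1.9 dy -11.2 dz 3.40
30 th 0.078 u 35.2 h 64.58 dx -2.0 dy -11.4 dz 2.65
20 th 0.052 u 23.5 h 66.48 dx -2.0 dy -11.5 dz 1.90
10 th 0.026 u 11.8 h 67.62 dx -2.0 dy -11.6 dz 1.14
0 th 0.000 u 0.0 h 68.00 dx -2.0 dy -11.6 dz 0.38
-10 th -0.026 u -11.8 h 67.62 dx -2.0 dy -11.6 dz -0.38
-20 th -0.052 u -23.5 h 66.48 dx -2.0 dy -11.6 dz -1.14
-30 th -0.078 u -35.2 h 64.58 dx -2.0 dy -11.5 dz -1.90
-40 th -0.104 u -46.7 h 61.93 dx -2.0 dy -11.4 dz -2.65
-50 th -0.130 u -58.1 h 58.53 dx -1.9 dy -11.2 dz -3.40
-60 th -0.156 u -69.3 h 54.38 dx -1.9 dy -11.0 dz -4.15
-70 th -0.182 u -80.3 h 49.50 dx -1.9 dy -10.8 dz -4.88
-80 th -0.208 u -91.1 h 43.89 dx -1.8 dy -10.6 dz -5.61
-90 th -0.235 u -101.5 h 37.56 dx -1.8 dy -10.3 dz -6.33
-100 th -0.261 u -111.6 h 30.52 dx -1.7 dy -10.0 dz -7.04
-110 th -0.287 u -121.4 h 22.79 dx -1.7 dy -9.6 dz -7.73
```

```bash
cat > data.txt <<'E'
111.2 49.9 .67
111.2 42.1 2.37
111.3 31.1 5.93
E
cat > est.py <<'E'
import numpy as np
from scipy.optimize import least_squares, brentq
D=np.loadtxt('data.txt')
def N(u,h,k):
    r=np.hypot(u,h); b=np.arctan2(u,h); al=np.arccos(np.clip((518**2-450**2-r*r)/(900*r),-1,1))
    th=b-np.sign(b)*al; y=u*np.cos(th)-h*np.sin(th); lev=.45*y/518
    return k*th/lev, th, y
def res(p): return np.r_[[min(max((N(u,h+p[1],p[0])[0]-f)/(.3+abs(20/u)),-5),5) for u,h,f in D],(p[1]-0)/3,(p[0]-2.5)/1]
s=least_squares(res,[2.3,3]); k,d=s.x
J=s.jac; C=np.sqrt(np.diag(np.linalg.inv(J.T@J)))
print('k %.2f±%.2f d %.2f±%.2f'%(k,C[0],d,C[1]), 'res',np.round(res(s.x)[:-2],1))
u0,h0,_=D[-1]; print('now N,th,yc',np.round(N(u0,h0+d,k),3))
def st(y,F):
    ph=np.arcsin(y/518); th=F*.45*np.sin(ph)/k; z=518*np.cos(ph)-450
    return y*np.cos(th)+z*np.sin(th), z*np.cos(th)-y*np.sin(th), th
y0=N(u0,h0+d,k)[2]
for j in range(1,6):
    y=y0-5*j; u,h,th=st(y,5.)
    print('yc %.0f th %.3f dx %.2f dy %.2f dz %.2f'%(y,th,(u-u0)*.17,(u-u0)*.985,h-d-h0))
E
cat >> m.py <<'E'
open('data.txt','a').write('%.2f %.2f %.2f\n'%((P.mean(0)-[0,0,60.8]-T)@e,P[:,2].mean()-170.8,np.hypot(f@e,f[2])))
import est
E
python3 est.py
```

```text
k 2.23±0.28 d 2.84±1.67 res [ 0.2  0.8 -0.3]
now N,th,yc [  5.767   0.227 100.819]
yc 96 th 0.187 dx -1.05 dy -6.08 dz 6.29
yc 91 th 0.177 dx -1.93 dy -11.16 dz 9.10
yc 86 th 0.167 dx -2.81 dy -16.30 dz 11.76
yc 81 th 0.158 dx -3.71 dy -21.48 dz 14.27
yc 76 th 0.148 dx -4.61 dy -26.71 dz 16.63
```

Request:
step_arm(
  targets="0 -0.0003 -0.0016 0.0014 0 0 0;0 -0.0006 -0.0032 0.0028 0 0 0;0 -0.0008 -0.0048 0.0042 0 0 0;0 -0.0011 -0.0064 0.0055 0 0 0;0 -0.0014 -0.008 0.0067 0 0 0;0 -0.0017 -0.0097 0.0078 0 0 0;0 -0.002 -0.0113 0.0088 0 0 0;0 -0.0022 -0.013 0.0098 0 0 0;0 -0.0025 -0.0146 0.0108 0 0 0;0 -0.0028 -0.0163 0.0118 0 0 0",
)

```text
time: 17.7
tcp_pos: [575.7, 51.5, 213.7]
ee_rot: [3.13, -0.269, -0.0]
force: [-1.7, 1.9, 2.8]
gripper_width: 23.8
grip_force: 50.0
```

```bash
python3 m.py 4
```

```text
t 17.9 tcp [575.7   51.6  213.68] yaw [ 3.13 -0.27  0.  ] dP [ 0.05  0.35 -0.22]
u 94.6 h 42.9 cross -0.0 Fn 6.23 f [-1.51  2.23  5.91] fu 1.94
th 0.204 yc 84.0
th 2.087 yc -84.0
ride height over th=0: -16.1 qv 0.002490690375461046
k 2.27±0.27 d 1.89±1.63 res [ 0.7  1.4  0.5 -1.5]
now N,th,yc [ 5.48  0.18 85.01]
yc 80 th 0.153 dx -1.02 dy -5.89 dz 3.93
yc 75 th 0.144 dx -1.92 dy -11.12 dz 6.24
yc 70 th 0.134 dx -2.83 dy -16.40 dz 8.41
yc 65 th 0.125 dx -3.75 dy -21.71 dz 10.42
yc 60 th 0.115 dx -4.67 dy -27.06 dz 12.29
```

```bash
sed -i 's/st(y,5.)/st(y,4.2)/' est.py; sed -i "s/'Fn %.2f'%/'TOT %.2f'%np.linalg.norm(f),'Fn %.2f'%/" m.py; python3 est.py|tail -5
```

```text
yc 80 th 0.129 dx -1.23 dy -7.10 dz 6.09
yc 75 th 0.121 dx -2.12 dy -12.30 dz 8.14
yc 70 th 0.113 dx -3.03 dy -17.54 dz 10.07
yc 65 th 0.105 dx -3.94 dy -22.81 dz 11.86
yc 60 th 0.097 dx -4.85 dy -28.11 dz 13.52
```

Request:
step_arm(
  targets="0 -0.0004 -0.0015 0.0016 0 0 0;0 -0.0007 -0.003 0.003 0 0 0;0 -0.001 -0.0046 0.0042 0 0 0;0 -0.0013 -0.0061 0.0053 0 0 0;0 -0.0016 -0.0077 0.0063 0 0 0;0 -0.0019 -0.0092 0.0071 0 0 0;0 -0.0021 -0.0108 0.0078 0 0 0;0 -0.0024 -0.0123 0.0085 0 0 0",
)

```text
time: 18.7
tcp_pos: [573.4, 39.1, 222.2]
ee_rot: [3.13, -0.269, 0.0]
force: [0.3, 1.3, 0.8]
gripper_width: 23.7
grip_force: 50.0
```

```bash
python3 m.py 4
```

```text
t 18.9 tcp [573.38  39.27 222.18] yaw [ 3.13 -0.27  0.  ] dP [ 0.04  0.29 -0.11]
u 82.1 h 51.4 cross -0.2 TOT 4.43 Fn 4.43 f [0.12 1.17 4.27] fu 1.17
th 0.145 yc 73.8
th 1.878 yc -73.8
ride height over th=0: -9.9 qv 0.001969840379093523
k 2.20±0.24 d 1.31±1.33 res [ 0.9  1.5  0.4 -1.3 -0.4]
now N,th,yc [ 4.23  0.12 74.76]
yc 70 th 0.116 dx -0.91 dy -5.30 dz 2.03
yc 65 th 0.107 dx -1.82 dy -10.57 dz 3.85
yc 60 th 0.099 dx -2.74 dy -15.88 dz 5.54
yc 55 th 0.091 dx -3.66 dy -21.21 dz 7.09
yc 50 th 0.082 dx -4.59 dy -26.57 dz 8.50
```

Request:
step_arm(
  targets="0 -0.0003 -0.0016 0.0006 0 0 0;0 -0.0006 -0.0032 0.0012 0 0 0;0 -0.0008 -0.0048 0.0017 0 0 0;0 -0.0011 -0.0064 0.0023 0 0 0;0 -0.0014 -0.008 0.0029 0 0 0;0 -0.0017 -0.0096 0.0034 0 0 0;0 -0.0019 -0.0112 0.0039 0 0 0;0 -0.0022 -0.0128 0.0044 0 0 0;0 -0.0025 -0.0144 0.0049 0 0 0;0 -0.0028 -0.016 0.0054 0 0 0",
)

```text
time: 19.9
tcp_pos: [570.5, 23.2, 227.6]
ee_rot: [3.13, -0.268, 0.0]
force: [-0.1, 0.7, 2.5]
gripper_width: 23.9
grip_force: 50.0
```

```bash
sed -i 's/st(y,4.2)/st(y,4.7)/' est.py; python3 m.py 4
```

```text
t 20.1 tcp [570.53  23.29 227.63] yaw [ 3.13 -0.27  0.  ] dP [ 0.02  0.31 -0.12]
u 65.9 h 56.8 cross -0.3 TOT 4.87 Fn 4.80 f [0.97 0.74 4.72] fu 0.89
th 0.127 yc 58.1
th 1.591 yc -58.1
ride height over th=0: -6.9 qv 0.0027617100512479648
k 2.13±0.20 d 0.80±0.90 res [ 1.1  1.6  0.3 -1.2 -0.1 -0.3]
now N,th,yc [ 4.63  0.11 58.93]
yc 54 th 0.103 dx -0.91 dy -5.29 dz 1.58
yc 49 th 0.094 dx -1.85 dy -10.71 dz 3.12
yc 44 th 0.084 dx -2.79 dy -16.16 dz 4.51
yc 39 th 0.075 dx -3.73 dy -21.63 dz 5.75
yc 34 th 0.065 dx -4.68 dy -27.12 dz 6.84
```

Request:
step_arm(
  targets="0 -0.0003 -0.0016 0.0005 0 0 0;0 -0.0005 -0.0031 0.001 0 0 0;0 -0.0008 -0.0047 0.0014 0 0 0;0 -0.001 -0.0062 0.0019 0 0 0;0 -0.0013 -0.0078 0.0023 0 0 0;0 -0.0016 -0.0093 0.0028 0 0 0;0 -0.0018 -0.0109 0.0032 0 0 0;0 -0.0021 -0.0125 0.0036 0 0 0;0 -0.0024 -0.014 0.004 0 0 0",
)

```text
time: 21.0
tcp_pos: [568.1, 9.3, 231.7]
ee_rot: [3.13, -0.269, 0.0]
force: [1.1, 0.6, 2.4]
gripper_width: 23.6
grip_force: 50.0
```

```bash
python3 m.py 4
```

```text
t 21.2 tcp [568.08   9.25 231.61] yaw [ 3.13 -0.27  0.  ] dP [-0.    0.23 -0.11]
u 51.6 h 60.8 cross -0.3 TOT 5.56 Fn 5.52 f [0.85 0.76 5.44] fu 0.89
th 0.109 yc 44.7
th 1.299 yc -44.7
ride height over th=0: -4.6 qv 0.002958540389199651
k 2.05±0.15 d 0.31±0.56 res [ 1.3  1.6  0.1 -1.3  0.1  0.1 -0.4]
now N,th,yc [ 5.27  0.1  45.11]
yc 40 th 0.080 dx -1.06 dy -6.14 dz 1.87
yc 35 th 0.070 dx -2.01 dy -11.65 dz 3.03
yc 30 th 0.060 dx -2.97 dy -17.18 dz 4.03
yc 25 th 0.050 dx -3.92 dy -22.73 dz 4.89
yc 20 th 0.040 dx -4.88 dy -28.29 dz 5.58
```

Request:
step_arm(
  targets="0 -0.0003 -0.0015 0.0006 0 0 0;0 -0.0005 -0.0029 0.0011 0 0 0;0 -0.0008 -0.0044 0.0015 0 0 0;0 -0.001 -0.0058 0.0019 0 0 0;0 -0.0013 -0.0073 0.0023 0 0 0;0 -0.0015 -0.0087 0.0026 0 0 0;0 -0.0018 -0.0102 0.0029 0 0 0;0 -0.002 -0.0116 0.0032 0 0 0",
)

```text
time: 22.0
tcp_pos: [566.0, -2.4, 234.8]
ee_rot: [3.13, -0.269, -0.0]
force: [1.3, 0.7, 2.3]
gripper_width: 23.6
grip_force: 50.0
```

```bash
python3 m.py 5
```

```text
t 22.25 tcp [566.07  -2.25 234.72] yaw [ 3.13 -0.27 -0.  ] dP [ 0.05  0.31 -0.08]
u 40.0 h 63.9 cross -0.3 TOT 4.64 Fn 4.54 f [1.09 0.65 4.46] fu 0.83
th 0.078 yc 34.9
th 1.040 yc -34.9
ride height over th=0: -2.5 qv 0.0030866554054468157
k 2.05±0.13 d 0.28±0.34 res [ 1.3  1.6  0.1 -1.3  0.1  0.2 -0.3 -0. ]
now N,th,yc [ 4.5   0.07 35.39]
yc 30 th 0.061 dx -0.92 dy -5.34 dz 0.90
yc 25 th 0.051 dx -1.88 dy -10.89 dz 1.76
yc 20 th 0.041 dx -2.84 dy -16.45 dz 2.47
yc 15 th 0.031 dx -3.80 dy -22.03 dz 3.02
yc 10 th 0.021 dx -4.76 dy -27.61 dz 3.42
```

Request:
step_arm(
  targets="0 -0.0003 -0.0016 0.0003 0 0 0;0 -0.0005 -0.0032 0.0006 0 0 0;0 -0.0008 -0.0047 0.0008 0 0 0;0 -0.0011 -0.0063 0.0011 0 0 0;0 -0.0014 -0.0079 0.0013 0 0 0;0 -0.0016 -0.0095 0.0016 0 0 0;0 -0.0019 -0.011 0.0018 0 0 0;0 -0.0022 -0.0126 0.002 0 0 0;0 -0.0025 -0.0142 0.0022 0 0 0",
)

```text
time: 23.15
tcp_pos: [563.6, -16.5, 237.1]
ee_rot: [3.13, -0.268, 0.0]
force: [0.9, 0.7, 2.2]
gripper_width: 23.7
grip_force: 50.0
```

```bash
python3 m.py 5
```

```text
t 23.4 tcp [563.6  -16.42 237.  ] yaw [ 3.13 -0.27  0.  ] dP [ 0.05  0.37 -0.11]
u 25.6 h 66.2 cross -0.4 TOT 5.48 Fn 5.39 f [1.07 0.47 5.36] fu 0.64
th 0.057 yc 21.8
th 0.681 yc -21.8
ride height over th=0: -1.2 qv 0.0021468911785702312
k 2.01±0.10 d 0.11±0.17 res [ 1.3  1.6 -0.1 -1.4  0.1  0.2 -0.1  0.3 -0.3]
now N,th,yc [ 5.09  0.05 22.12]
yc 17 th 0.035 dx -1.01 dy -5.83 dz 0.71
yc 12 th 0.025 dx -1.97 dy -11.42 dz 1.17
yc 7 th 0.014 dx -2.94 dy -17.02 dz 1.47
yc 2 th 0.004 dx -3.91 dy -22.63 dz 1.62
yc -3 th -0.006 dx -4.87 dy -28.23 dz 1.61
```

Request:
step_arm(
  targets="0 -0.0003 -0.0017 0.0002 0 0 0;0 -0.0006 -0.0034 0.0004 0 0 0;0 -0.0008 -0.0051 0.0006 0 0 0;0 -0.0011 -0.0068 0.0008 0 0 0;0 -0.0014 -0.0085 0.001 0 0 0;0 -0.0017 -0.0102 0.0011 0 0 0;0 -0.002 -0.0119 0.0012 0 0 0;0 -0.0022 -0.0137 0.0013 0 0 0",
)

```text
time: 24.2
tcp_pos: [561.3, -30.2, 238.3]
ee_rot: [3.13, -0.268, -0.0]
force: [0.7, 0.6, 2.2]
gripper_width: 23.6
grip_force: 50.0
```

```bash
python3 m.py 5
```

```text
t 24.45 tcp [561.29 -30.15 238.28] yaw [ 3.13 -0.27 -0.  ] dP [ 0.06  0.4  -0.04]
u 11.7 h 67.5 cross -0.3 TOT 4.41 Fn 4.41 f [-0.11 -0.23  4.4 ] fu -0.25
th 0.044 yc 8.7
th 0.299 yc -8.7
ride height over th=0: -0.4 qv 0.0017351210409494468
k 2.03±0.09 d 0.17±0.07 res [ 1.3  1.6  0.  -1.3  0.1  0.2 -0.2  0.2 -0.6  0.1]
now N,th,yc [ 4.7   0.02 10.12]
yc 5 th 0.010 dx -0.97 dy -5.60 dz 0.24
yc 0 th 0.000 dx -1.93 dy -11.19 dz 0.32
yc -5 th -0.010 dx -2.90 dy -16.79 dz 0.24
yc -10 th -0.020 dx -3.86 dy -22.39 dz 0.01
yc -15 th -0.030 dx -4.83 dy -27.98 dz -0.37
```

Request:
step_arm(
  targets="0 -0.0003 -0.0017 0.0001 0 0 0;0 -0.0006 -0.0034 0.0002 0 0 0;0 -0.0009 -0.0051 0.0002 0 0 0;0 -0.0012 -0.0069 0.0003 0 0 0;0 -0.0015 -0.0086 0.0003 0 0 0;0 -0.0018 -0.0103 0.0003 0 0 0;0 -0.0021 -0.012 0.0003 0 0 0",
)

```text
time: 25.15
tcp_pos: [559.2, -42.3, 238.7]
ee_rot: [3.13, -0.269, 0.0]
force: [-0.9, 0.1, 2.9]
gripper_width: 23.9
grip_force: 50.0
```

```bash
python3 m.py 5
```

```text
t 25.4 tcp [559.23 -42.17 238.61] yaw [ 3.13 -0.27 -0.  ] dP [ 0.06  0.42 -0.07]
u -0.5 h 67.8 cross -0.3 TOT 6.01 Fn 5.99 f [-0.54 -0.32  5.97] fu -0.41
th -0.008 yc 0.0
th -0.008 yc 0.0
ride height over th=0: -0.2 qv 0.001778531909615473
k 1.96±0.08 d 0.06±0.00 res [ 1.3  1.5 -0.3 -1.6 -0.1  0.1 -0.2  0.4 -0.1  1.9  5. ]
now N,th,yc [ 2.16e+17 -1.10e-02 -0.00e+00]
yc -5 th -0.010 dx -0.85 dy -4.91 dz 0.02
yc -10 th -0.021 dx -1.82 dy -10.53 dz -0.22
yc -15 th -0.031 dx -2.79 dy -16.14 dz -0.61
yc -20 th -0.042 dx -3.75 dy -21.75 dz -1.17
yc -25 th -0.052 dx -4.72 dy -27.34 dz -1.89est.py:7: RuntimeWarning: divide by zero encountered in scalar divide
  return k*th/lev, th, y
```

Request:
step_arm(
  targets="0 -0.0003 -0.0017 0.0001 0 0 0;0 -0.0006 -0.0034 0.0001 0 0 0;0 -0.0009 -0.0051 0.0001 0 0 0;0 -0.0012 -0.0069 0 0 0 0;0 -0.0015 -0.0086 -0.0001 0 0 0;0 -0.0018 -0.0103 -0.0002 0 0 0;0 -0.0021 -0.0119 -0.0003 0 0 0;0 -0.0023 -0.0133 -0.0004 0 0 0",
)

```text
time: 26.2
tcp_pos: [556.9, -55.6, 238.1]
ee_rot: [3.13, -0.269, -0.0]
force: [-0.0, -1.0, 2.9]
gripper_width: 23.7
grip_force: 50.0
```

```bash
sed -i '$d' data.txt; python3 m.py 5; cat data.txt
```

```text
t 26.45 tcp [556.95 -55.42 238.05] yaw [ 3.13 -0.27 -0.  ] dP [ 0.07  0.36 -0.01]
u -14.0 h 67.3 cross -0.3 TOT 4.13 Fn 4.09 f [-0.64 -0.16  4.08] fu -0.26
th -0.356 yc 10.4
th -0.053 yc -10.4
ride height over th=0: -0.6 qv 0.002005946834792871
k 2.04±0.09 d 0.22±0.05 res [ 1.3  1.6  0.1 -1.3  0.1  0.2 -0.2  0.1 -0.8 -0.5  0.8]
now N,th,yc [  5.55  -0.03 -12.18]
yc -17 th -0.034 dx -0.91 dy -5.29 dz -0.39
yc -22 th -0.044 dx -1.87 dy -10.86 dz -1.01
yc -27 th -0.054 dx -2.83 dy -16.42 dz -1.77
yc -32 th -0.064 dx -3.79 dy -21.97 dz -2.69
yc -37 th -0.075 dx -4.74 dy -27.49 dz -3.77
111.2 49.9 .67
111.2 42.1 2.37
111.3 31.1 5.93
94.49 43.02 6.23
81.97 51.47 4.43
65.74 56.90 4.80
51.51 60.86 5.52
39.82 63.97 4.54
25.39 66.26 5.39
11.50 67.51 4.41
-14.13 67.26 4.09
```

Request:
step_arm(
  targets="0 -0.0003 -0.0016 -0.0001 0 0 0;0 -0.0006 -0.0033 -0.0003 0 0 0;0 -0.0009 -0.0049 -0.0004 0 0 0;0 -0.0012 -0.0066 -0.0006 0 0 0;0 -0.0014 -0.0082 -0.0008 0 0 0;0 -0.0017 -0.0098 -0.001 0 0 0;0 -0.002 -0.0115 -0.0012 0 0 0;0 -0.0023 -0.0131 -0.0014 0 0 0",
)

```text
time: 27.25
tcp_pos: [554.6, -68.7, 236.7]
ee_rot: [3.13, -0.269, -0.0]
force: [-0.7, -0.7, 2.4]
gripper_width: 23.9
grip_force: 50.0
```

```bash
python3 m.py 5
```

```text
t 27.5 tcp [554.69 -68.52 236.72] yaw [ 3.13 -0.27 -0.  ] dP [0.08 0.45 0.1 ]
u -27.3 h 65.9 cross -0.3 TOT 4.80 Fn 4.79 f [-0.47 -0.6   4.74] fu -0.67
th -0.722 yc 23.1
th -0.062 yc -23.1
ride height over th=0: -1.4 qv 0.0026038066504425945
k 2.03±0.09 d 0.22±0.05 res [ 1.3  1.6  0.  -1.3  0.1  0.2 -0.3  0.1 -0.9 -0.6  0.8  0.5]
now N,th,yc [  5.29  -0.05 -23.86]
yc -29 th -0.058 dx -0.89 dy -5.16 dz -0.65
yc -34 th -0.068 dx -1.85 dy -10.70 dz -1.63
yc -39 th -0.078 dx -2.80 dy -16.22 dz -2.76
yc -44 th -0.088 dx -3.75 dy -21.72 dz -4.04
yc -49 th -0.098 dx -4.69 dy -27.18 dz -5.48
```

Request:
step_arm(
  targets="0 -0.0003 -0.0015 -0.0002 0 0 0;0 -0.0005 -0.003 -0.0004 0 0 0;0 -0.0008 -0.0045 -0.0006 0 0 0;0 -0.001 -0.006 -0.0008 0 0 0;0 -0.0013 -0.0076 -0.0011 0 0 0;0 -0.0016 -0.0091 -0.0014 0 0 0;0 -0.0018 -0.0106 -0.0017 0 0 0;0 -0.0021 -0.0121 -0.002 0 0 0;0 -0.0023 -0.0136 -0.0023 0 0 0",
)

```text
time: 28.4
tcp_pos: [552.3, -82.2, 234.3]
ee_rot: [3.13, -0.269, -0.0]
force: [-1.3, 0.3, 2.0]
gripper_width: 23.7
grip_force: 50.0
```

```bash
python3 m.py 4
```

```text
t 28.6 tcp [552.37 -82.17 234.38] yaw [ 3.13 -0.27 -0.  ] dP [0.07 0.27 0.06]
u -41.1 h 63.6 cross -0.2 TOT 4.60 Fn 4.59 f [-0.27 -0.68  4.54] fu -0.71
th -1.065 yc 35.7
th -0.083 yc -35.7
ride height over th=0: -2.8 qv 0.001844551739197006
k 2.02±0.09 d 0.22±0.05 res [ 1.3  1.6 -0.  -1.3  0.   0.1 -0.3  0.  -0.9 -0.6  0.7  0.5  0.4]
now N,th,yc [  4.92  -0.08 -36.25]
yc -41 th -0.083 dx -0.91 dy -5.30 dz -1.07
yc -46 th -0.093 dx -1.86 dy -10.78 dz -2.43
yc -51 th -0.103 dx -2.80 dy -16.24 dz -3.94
yc -56 th -0.113 dx -3.74 dy -21.67 dz -5.61
yc -61 th -0.124 dx -4.67 dy -27.06 dz -7.44
```

Request:
step_arm(
  targets="0 -0.0003 -0.0016 -0.0003 0 0 0;0 -0.0006 -0.0032 -0.0007 0 0 0;0 -0.0008 -0.0049 -0.001 0 0 0;0 -0.0011 -0.0065 -0.0014 0 0 0;0 -0.0014 -0.0081 -0.0018 0 0 0;0 -0.0017 -0.0097 -0.0022 0 0 0;0 -0.002 -0.0113 -0.0026 0 0 0;0 -0.0022 -0.013 -0.003 0 0 0;0 -0.0025 -0.0146 -0.0035 0 0 0;0 -0.0028 -0.0162 -0.004 0 0 0",
)

```text
time: 29.6
tcp_pos: [549.6, -98.5, 230.5]
ee_rot: [3.13, -0.269, 0.0]
force: [-0.5, -1.0, 2.7]
gripper_width: 23.8
grip_force: 50.0
```

```bash
python3 m.py 3
```

```text
t 29.75 tcp [549.55 -98.46 230.37] yaw [ 3.13 -0.27 -0.  ] dP [ 0.05  0.28 -0.03]
u -57.6 h 59.6 cross -0.3 TOT 4.25 Fn 4.18 f [-0.89 -0.8   4.08] fu -0.94
th -1.428 yc 50.8
th -0.109 yc -50.8
ride height over th=0: -5.2 qv 0.0036788682710159953
k 2.01±0.08 d 0.22±0.05 res [ 1.2  1.5 -0.1 -1.4 -0.   0.1 -0.4 -0.  -0.9 -0.6  0.7  0.4  0.4  0.8]
now N,th,yc [  4.67  -0.1  -51.27]
yc -56 th -0.115 dx -0.94 dy -5.47 dz -1.72
yc -61 th -0.125 dx -1.88 dy -10.87 dz -3.56
yc -66 th -0.135 dx -2.80 dy -16.23 dz -5.55
yc -71 th -0.145 dx -3.72 dy -21.55 dz -7.69
yc -76 th -0.155 dx -4.63 dy -26.82 dz -9.99
```

Request:
step_arm(
  targets="0 -0.0003 -0.0016 -0.0006 0 0 0;0 -0.0006 -0.0032 -0.0012 0 0 0;0 -0.0008 -0.0049 -0.0018 0 0 0;0 -0.0011 -0.0065 -0.0023 0 0 0;0 -0.0014 -0.0081 -0.0029 0 0 0;0 -0.0017 -0.0097 -0.0035 0 0 0;0 -0.002 -0.0113 -0.0041 0 0 0;0 -0.0022 -0.013 -0.0047 0 0 0;0 -0.0025 -0.0146 -0.0053 0 0 0;0 -0.0028 -0.0162 -0.0059 0 0 0",
)

```text
time: 30.75
tcp_pos: [546.8, -114.6, 224.5]
ee_rot: [3.13, -0.268, -0.0]
force: [-1.4, -0.7, 2.7]
gripper_width: 23.7
grip_force: 50.0
```

```bash
python3 m.py 4
```

```text
t 30.95 tcp [ 546.78 -114.57  224.52] yaw [ 3.13 -0.27 -0.  ] dP [0.07 0.31 0.16]
u -74.0 h 53.7 cross -0.2 TOT 4.60 Fn 4.46 f [-1.27 -0.72  4.36] fu -0.92
th -1.740 yc 65.4
th -0.145 yc -65.4
ride height over th=0: -8.9 qv 0.0019157556731571725
k 1.98±0.08 d 0.22±0.06 res [ 1.2  1.4 -0.3 -1.6 -0.1 -0.  -0.4 -0.1 -0.9 -0.6  0.7  0.4  0.3  0.7
  0.8]
now N,th,yc [  4.94  -0.14 -65.7 ]
yc -71 th -0.146 dx -0.85 dy -4.95 dz -1.63
yc -76 th -0.156 dx -1.77 dy -10.24 dz -3.93
yc -81 th -0.166 dx -2.67 dy -15.47 dz -6.38
yc -86 th -0.177 dx -3.56 dy -20.65 dz -8.99
yc -91 th -0.187 dx -4.45 dy -25.79 dz -11.75
```

Request:
step_arm(
  targets="0 -0.0003 -0.0015 -0.0006 0 0 0;0 -0.0006 -0.0031 -0.0012 0 0 0;0 -0.0009 -0.0046 -0.0019 0 0 0;0 -0.0012 -0.0062 -0.0025 0 0 0;0 -0.0015 -0.0077 -0.0032 0 0 0;0 -0.0018 -0.0092 -0.0039 0 0 0;0 -0.0021 -0.0108 -0.0046 0 0 0;0 -0.0023 -0.0123 -0.0053 0 0 0;0 -0.0026 -0.0139 -0.006 0 0 0;0 -0.0028 -0.0154 -0.0068 0 0 0",
)

```text
time: 31.95
tcp_pos: [544.0, -130.1, 217.8]
ee_rot: [3.13, -0.269, 0.0]
force: [-0.7, -2.4, 2.8]
gripper_width: 23.6
grip_force: 50.0
```

```bash
python3 m.py 4
```

```text
t 32.15 tcp [ 544.03 -129.98  217.75] yaw [ 3.13 -0.27  0.  ] dP [0.08 0.3  0.17]
u -89.6 h 47.0 cross -0.3 TOT 4.05 Fn 4.03 f [ 0.05 -1.47  3.77] fu -1.44
th -2.002 yc 80.1
th -0.174 yc -80.1
ride height over th=0: -13.0 qv 0.003272448703077043
k 1.94±0.07 d 0.21±0.06 res [ 1.2  1.3 -0.5 -1.8 -0.3 -0.2 -0.6 -0.2 -1.  -0.5  0.8  0.3  0.2  0.5
  0.7  1.4]
now N,th,yc [  4.79  -0.17 -80.35]
yc -85 th -0.180 dx -0.87 dy -5.04 dz -2.35
yc -90 th -0.190 dx -1.76 dy -10.18 dz -5.14
yc -95 th -0.201 dx -2.63 dy -15.25 dz -8.09
yc -100 th -0.211 dx -3.50 dy -20.27 dz -11.18
yc -105 th -0.222 dx -4.35 dy -25.22 dz -14.43
```

Request:
step_arm(
  targets="0 -0.0003 -0.0017 -0.001 0 0 0;0 -0.0006 -0.0034 -0.0021 0 0 0;0 -0.0009 -0.0051 -0.0032 0 0 0;0 -0.0012 -0.0068 -0.0043 0 0 0;0 -0.0015 -0.0085 -0.0054 0 0 0;0 -0.0018 -0.0102 -0.0066 0 0 0;0 -0.0021 -0.012 -0.0078 0 0 0;0 -0.0024 -0.0137 -0.009 0 0 0;0 -0.0027 -0.0154 -0.0102 0 0 0;0 -0.003 -0.0171 -0.0114 0 0 0;0 -0.0033 -0.0188 -0.0127 0 0 0;0 -0.0036 -0.0205 -0.014 0 0 0",
)

```text
time: 33.35
tcp_pos: [540.4, -150.6, 203.7]
ee_rot: [3.13, -0.269, 0.0]
force: [1.3, -2.6, 2.3]
gripper_width: 23.9
grip_force: 50.0
```

```bash
python3 m.py 5
```

```text
t 33.6 tcp [ 540.43 -150.48  203.82] yaw [ 3.13 -0.27  0.  ] dP [0.1  0.29 0.42]
u -110.4 h 33.0 cross -0.4 TOT 5.18 Fn 5.15 f [ 0.13 -2.48  4.54] fu -2.42
th -2.320 yc 99.4
th -0.241 yc -99.4
ride height over th=0: -22.5 qv 0.002522233086856624
k 1.93±0.07 d 0.21±0.05 res [ 1.1  1.3 -0.6 -1.9 -0.3 -0.2 -0.6 -0.2 -1.  -0.5  0.8  0.3  0.2  0.5
  0.6  1.4  0.4]
now N,th,yc [  5.36  -0.24 -99.5 ]
yc -104 th -0.221 dx -0.68 dy -3.96 dz -0.01
yc -109 th -0.232 dx -1.53 dy -8.85 dz -3.40
yc -114 th -0.243 dx -2.36 dy -13.67 dz -6.94
yc -119 th -0.253 dx -3.18 dy -18.42 dz -10.64
yc -124 th -0.264 dx -3.98 dy -23.09 dz -14.48
```

Request:
step_arm(
  targets="0 0 0 0 0 0 0;0 0 0 0 0 0 0;0 0 0 0 0 0 0;0 0 0 0 0 0 0;0 0 0 0.001 0 0 0;0 0 0 0.002 0 0 0;0 0 0 0.003 0 0 0;0 0 0 0.004 0 0 0;0 0 0 0.005 0 0 0;0 0 0 0.006 0 0 0;0 0 0 0.007 0 0 0;0 0 0 0.008 0 0 0",
)

```text
time: 34.8
tcp_pos: [540.4, -150.3, 211.7]
ee_rot: [-3.13, 0.268, 0.0]
force: [1.2, -0.6, 1.0]
gripper_width: 23.7
grip_force: 50.0
```

Request:
step_arm(
  targets="0 0 0 0.0008 0 0 0;0 0 0 0.0016 0 0 0;0 0 0 0.0024 0 0 0;0 0 0 0.0032 0 0 0;0 0 0 0.004 0 0 0;0 0 0 0.0048 0 0 0;0 0 0 0.0056 0 0 0;0 0 0 0.0064 0 0 0;0 0 0 0.0072 0 0 0;0 0 0 0.008 0 0 0;0 0 0 0.0088 0 0 0;0 0 0 0.0096 0 0 0",
)

```text
time: 36.0
tcp_pos: [540.2, -150.3, 221.3]
ee_rot: [-3.13, 0.268, 0.001]
force: [0.7, -0.3, -2.0]
gripper_width: 23.9
grip_force: 50.0
```

Request:
step_arm(
  targets="0 0 0 0.0004 0 0 0;0 0 0 0.0008 0 0 0;0 0 0 0.0012 0 0 0;0 0 0 0.0016 0 0 0;0 0 0 0.002 0 0 0;0 0 0 0.0024 0 0 0;0 0 0 0.0028 0 0 0;0 0 0 0.0032 0 0 0;0 0 0 0.0036 0 0 0;0 0 0 0.004 0 0 0;0 0 0 0.0044 0 0 0;0 0 0 0.0048 0 0 0",
)

```text
time: 37.2
tcp_pos: [540.3, -150.4, 226.2]
ee_rot: [3.13, -0.268, -0.0]
force: [-0.0, -0.0, -3.0]
gripper_width: 24.2
grip_force: 50.0
```

Request:
step_arm(
  targets="0 0 0 0.0004 0 0 0;0 0 0 0.0008 0 0 0;0 0 0 0.0012 0 0 0;0 0 0 0.0016 0 0 0;0 0 0 0.002 0 0 0;0 0 0 0.0024 0 0 0;0 0 0 0.0028 0 0 0;0 0 0 0.0032 0 0 0;0 0 0 0.0036 0 0 0;0 0 0 0.004 0 0 0;0 0 0 0.0044 0 0 0;0 0 0 0.0048 0 0 0",
)

```text
time: 38.4
tcp_pos: [540.4, -150.4, 231.0]
ee_rot: [3.13, -0.269, -0.0]
force: [0.4, 0.0, -2.3]
gripper_width: 24.2
grip_force: 50.0
```

Request:
step_arm(
  targets="0 0 0 0.005 0 0 0;0 0 0 0.02 0 0 0;0 0 0 0.04 0 0 0;0 0 0 0.06 0 0 0;0 0 0 0.08 0 0 0;0 0 0 0.09 0 0 0;0 0 0 0.09 0 0 0;0 0 0 0.09 0 0 0;0 0 0 0.09 0 0 0;0 0 0 0.09 0 0 0;0 0 0 0.09 0 0 0;0 0 0 0.09 0 0 0",
)

```text
time: 39.6
tcp_pos: [540.3, -150.4, 320.6]
ee_rot: [-3.13, 0.269, 0.001]
force: [-0.3, 0.2, -2.2]
gripper_width: 23.7
grip_force: 50.0
```

Request:
step_arm(
  targets="0 0 0 0 0 0 0;0 0 0 0 0 0 0;0 0 0 0 0 0 0;0 0 0 0 0 0 0;0 0 0 0 0 0 0;0 0 0 0 0 0 0;0 0 0 0 0 0 0;0 0 0 0 0 0 0;0 0 0 0 0 0 0;0 0 0 0 0 0 0;0 0 0 0 0 0 0;0 0 0 0 0 0 0",
)

```text
time: 40.8
tcp_pos: [540.4, -150.4, 321.0]
ee_rot: [3.13, -0.269, -0.0]
force: [0.4, -0.3, -1.8]
gripper_width: 24.3
grip_force: 50.0
```

```bash
python3 - <<'E'
from h import *
a=vision.snapshot('side'); st=robot.read_state(); print(st['time'],st['tcp_pos'],st['force'],st['grip_force'])
o=cv2.imread('pics/side0.png')
v=np.hstack([o[60:220,260:380],a['color'][60:220,260:380]]); cv2.imwrite('pics/end.png',cv2.resize(v,None,fx=3.3,fy=3.3))
E
```

```text
40.85 [ 540.39028384 -150.43973736  320.94612694] [ 0.05889294  0.11446574 -2.61695453] 49.998178482055664
```

View pics/end.png

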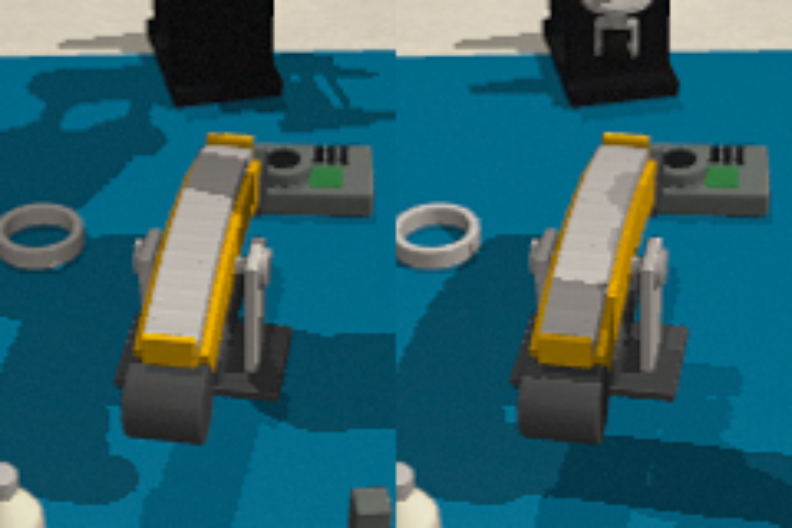

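The cover in the end picture (right) sits exactly as it did at the start (left). Its end weight is at the same spot, so it hangs level. The bystanders haven't moved, and the roller is held clear.

```bash
python3 -c "
from rig import robot; print(robot.job_done())"
```

```text
the job is handed in; nothing more can be done
None
```

The strip was rolled from left to right in one pass and the job is handed in, though no verdict came back: measured force was 4.0–6.5 N at every stop, and at hand-in the cover hung level and the roller was clear above it.

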